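Seat the drive card in the carver's control rack

TASK

Take the spare drive card out of the black card stand by its pull, lower it without dropping it down the guides of the free slot in the carver's control rack, and let go of it there with its two red ejector levers still open. Then seat it with the levers alone, swinging them inward gently by turns, a part of the way at a time, so that the card goes down level and does not cock in its guides, until it is fully home and both levers stand upright like those of the card beside it. Never force a lever, never push the card in by its face plate or pull, and leave the other things on the bench where they are.

Things in the scene. Friction and masses are not known exactly. Their poses are not given: they have to be found in the camera images.
- card: Loose plug-in board, about 0.3 kg, upright: green board 116 mm wide (its y), 3 mm thick (its x), 90 mm high. Origin: middle of its lower edge; x square to the board, z up. Gold contacts below, face plate on the upper edge, a red lever at each upper corner. It starts in the stand's slot, levers open. It may go into the rack either way round.
- faceplate: Aluminium plate on the card's upper edge, 34 x 110 x 4 mm, with a black pull; moves with the card, same origin and axes. Plate from z 90 to 94 mm. Pull: a bar 12 mm thick (x), 66 mm long (y), 14 mm high, centred at z 123 mm, on posts at its ends. Grasp the bar across its 12 mm from above.
- lever_l: Red ejector lever at the card's +y end. Origin on its hinge, (0, +61, 88) mm on the card. Grip 10 mm wide (x), 7 mm thick, ending 62 mm from the hinge in a thumb pad 14 x 10 mm, 13 mm long. A steel claw at the hinge, 14 mm long, points outward (0.25 rad below level when upright); swung in, it reaches under the lip of the rack's rail and pulls that end down. The lever breaks at 25 N.
- lever_r: The same lever, mirrored, at the card's -y end, hinge at (0, -61, 88) mm on the card.
- swing_l (a joint): Angle of lever_l, rad: 0 = grip upright along the card's z, swung in, at its stop; grows as the grip swings outward (to the card's +y), up to 1.15 = fully open. Starts open, stays where it is left, but may spring back 0.2 rad from part-way. In the slot, from about 0.7 down to 0 it draws its end of the card down; 3 to 8 N inward at the thumb pad does it.
- swing_r (a joint): Angle of lever_r, the same, opening to the card's -y. If one lever runs more than about half-way ahead of the other, the card cocks and jams in the guides and the force at the lever rises: leave it there and swing the other.
- tip_l (a point): Middle of the end of lever_l's thumb pad, 62 mm from the hinge.
- tip_r (a point): Middle of the end of lever_r's thumb pad.
- rack: Control rack, fixed, open at the top, grey and aluminium, 160 x 180 x 110 mm. Origin on the bench under the free slot; x across the slots, y along them (as the card's y). Free slot: a window 38 x 137 mm at x = 0 between blank panels. A fixed card with pull and upright levers stands at x = +75 mm; its levers reach 166 mm above the bench.
- home (a point): In the free slot, 16 mm above the bench, axes as the rack's: where the card's origin is when fully home. White guides at y = +-59 mm take the card's ends, play 1 mm either way in x, 1.2 mm in y; lead-ins, tops 81 mm above this point, catch 4 mm. With levers open the card comes to rest about 8 mm above this point, claws on the rails; the sprung socket contacts begin at 7 mm.
- stand: Black card stand, fixed, base 120 x 150 mm, posts 57 mm high. Origin on the bench under the slot that holds the card; axes as the card's. The card's lower edge stands 12 mm above the bench: lift it straight up 50 mm to clear the posts.
- foot: Bystander: brown artificial foot with an ankle block, 220 x 82 x 112 mm, on the bench. Origin under its middle.
- driver: Bystander: yellow screwdriver, 190 mm, lying on the bench. Origin near its middle.
- adapter: Bystander: steel tube adapter, 52 mm across, 55 mm high, upright on the bench. Origin in the middle of its underside.

How it is judged:
On the way:
1. the card stands in the guides of the free slot, let go, both levers still open (z of card in the frame of home below 0.012 m and horizontal distance between card and home below 0.004 m and value of joint each of swing_l, swing_r above 0.8 rad and contact force between the fingers and faceplate below 0.3 N), for 0.2 s.
At the end, for the whole second after the job is handed in: The card is home in the free slot (within 2 mm of full depth, 2.5 mm at each lever hinge, 3 mm sideways) and at rest, and both of its levers stand upright within 0.12 rad (z of card in the frame of home below 0.002 m and horizontal distance between card and home below 0.003 m and z of each of lever_l, lever_r in the frame of home below 0.0905 m and angle between the x axis of card and the x axis of rack, either way round below 0.035 rad and value of joint each of swing_l, swing_r below 0.12 rad and linear speed of card below 0.02 m/s); the robot touches nothing.
It fails at once if a lever is forced: the fingers press on it with more than 25 N (contact force between the fingers and lever_l above 25 N or contact force between the fingers and lever_r above 25 N).
It fails at once if the card cocks in the slot, one end more than about 5 mm lower than the other (0.045 rad) (z of card in the frame of home below 0.012 m and horizontal distance between card and home below 0.01 m and angle between the y axis of card and the y axis of rack, either way round above 0.045 rad).
It fails at once if the card is pushed or held by its face plate or pull while it goes into the socket (less than 5 mm from home) (z of card in the frame of home below 0.005 m and horizontal distance between card and home below 0.01 m and contact force between the fingers and faceplate above 1 N).
It fails at once if the card is dropped (linear speed of card above 0.45 m/s and contact force between the fingers and faceplate below 0.3 N).
It fails at once if the foot, the screwdriver or the adapter is moved by more than 20 mm (distance of any of foot, driver, adapter from where it was at the start of the episode above 0.02 m).
It also fails if it takes over 72 s, if anything falls off the work surface, if the arm or the gripper's body presses on something with over 40 N, if the wrist force passes 120 N, or if a joint passes its speed limit or range.

ROBOT

A 6-joint arm with a two-finger parallel gripper is mounted at the origin on the work surface. World frame = base frame: x ahead of the robot, y to its left, z up, the work surface at z = 0. Lengths are in m, angles in rad, forces in N, time in s.
With the tool pointing down it reaches from about 0.25 to 0.775 m from the base axis. Payload 4 kg.
Tool frame: the origin (TCP) lies at the centre of the arm's flange, where the gripper is bolted on; the fingertips stand 199 mm ahead of it and the grasp point (between the pads) lies 180 mm ahead of it; z points along the fingers, y is the line along which they close (so a half turn about z gives the same grasp; the last joint's range is limited). The gripper opens to 94 mm and grips with 3 to 60 N. Pads are 16 mm wide; open, the fingers measure 119 mm over their backs; the gripper's body (75 mm by 177 mm) begins 78 mm behind the grasp point.
Start: joints at [-1.273, 0.087, 1.371, -0, 1.684, -0.103], TCP at [0.215, -0.506, 0.405] pointing down, gripper open.
Joint ranges: [-3.1, 3.1], [-0.76, 2.03], [0.27, 2.55], [-1.08, 4.22], [0.17, 2.65], [-2.57, 2.57]. Speed limits (rad/s): [2.79, 2.79, 3.14, 3.14, 3.14, 3.14].

INTERFACE

Orientations are given as [roll, pitch, yaw] about the fixed x, y, z axes, in that order (R = Rz(yaw) Ry(pitch) Rx(roll)).
In Python, from bench import robot, eyes, models gives the robot as it stands.
- The arm moves only by the tool step_arm, never from a script. Its argument "commands" is a list that holds one entry, the list of rows, each a list of 7 numbers: the shift along the tool's x, y, z in mm, then the turn, a rotation vector about the tool's x, y, z in rad, then the finger opening in mm, from 0 to 94. In form: [[[tx, ty, tz, wx, wy, wz, gripper], ...]]. A call has 1 to 20 rows; each row shifts and turns the commanded pose from where the row before left it, along the tool's axes as they then stand; what a row does not reach is not made up. A row lasts 1/8 s, in which the tool goes at most 62.5 mm and 10.7 degrees, less where a joint would pass 70% of its speed; a pose out of reach is approached as far as the arm can. A call is refused whole if a number of a shift passes 62.5 or a number of a turn 0.188, either way. A call with a gripper value outside its range is refused whole. The fingers move at their own pace and stop on an object; the grip force is fixed at half the most. Time passes only in rows, so rows that do not move let the fingers close. It gives the time, the measured TCP pose, the force, the opening and the grip force at its end, in the units of the state.
- robot.get_obs(): the state, without advancing time (a new reading comes with each control period).
- eyes.snapshot(name): name is "scene" or "top" or "wrist"; returns a dict with "color" (384x512x3 uint8, red, green, blue), "camera_matrix" (3x3 intrinsics, pixels), "eye" and "rotation" of the camera in the world; the wrist camera has in their place "tool_from_camera" (4x4, takes a point from camera to tool coordinates, whose origin is the TCP and whose axes are the flange's). Camera axes: x right, y up, looking along -z (the intrinsics and any distortion apply to the point x, -y, -z); pixel columns grow to the right and rows downward; lengths in m; the calibration is good to about 2 mm. A picture is of the moment at which its call begins: read the wrist's pose just before it. There is no depth.
- robot.close_job(): hands the job in; it is judged then, once.
Trained networks look in a picture, given as the dict that the camera call returned (one of the last four; its "shot" number tells which), for a name from the list of things; names that differ only in an ending like _2 or _b are one class to them, and where a whole thing is asked for, a point or a joint stands for the part that bears it (a point fixed in the world has none). Each returns a list of dicts, best first, with "confidence" (0 to 1); they miss things now and then, are a little off and sometimes report something else, mostly with a low value. They report only what shows in the picture. A call takes as long as a camera call.
- models.masks_of(picture, query): "mask" (384x512 bool, what is visible of it) and "xy" ([column, row] in pixels, amid what is visible of it).
- models.tip_of(picture, query): "xy" ([column, row] in pixels: a listed point, or the origin of a listed thing).
The state is a dict: "time": time; "joint_positions": joint angles; "qvel": joint speeds; "joint_torque": joint torques, N m; "tool_pos": TCP position; "ee_rot": TCP orientation; "wrist_force": force on the tool from outside, world axes, zero at the start; "wrist_torque": the same for the moment, N m; "width": finger opening in m; "finger_force": force on a finger pad.
Only numpy, scipy, OpenCV 4.12 (cv2) and the standard library are available. Lean on these libraries where they do the work, as an engineer would, in place of code of your own. Each camera call takes 0.05 s, during which the arm holds its last target. There are 200 camera calls.

## Working session

There is one attempt and no reset: what is moved stays moved. The work goes in short steps, Python scripts to look and compute and a tool call to move; the robot and the scene stay as the last step left them, time stands still between calls to the robot, and variables do not carry over. Pictures are saved under pics/ and viewed, at most 10 in all, crops included, and the job is handed in when it is done.

Besides the shell and the picture viewer there is one more tool, called after "Request:" as name([rows], argument=value, ...), one row to a line, values as JSON. step_arm: Moves the arm, as the interface text tells. Its arguments: {"type":"object","properties":{"commands":{"type":"array"}},"required":["commands"]}

```bash
ls; mkdir -p pics
cat > h.py <<'E'
import numpy as np, cv2
from scipy.spatial.transform import Rotation as Ro
from bench import robot, eyes, models
def cam(p, obs=None):
    K=np.array(p["camera_matrix"])
    if "eye" in p: return K,np.array(p["eye"]),np.array(p["rotation"])
    T=np.array(p["tool_from_camera"]); R=Ro.from_euler('xyz',obs["ee_rot"]).as_matrix()
    return K,np.array(obs["tool_pos"])+R@T[:3,3],R@T[:3,:3]
def ray(c,xy):
    K,e,R=c; d=np.linalg.inv(K)@[xy[0],xy[1],1]
    d=R@(d*[1,-1,-1]); return e,d/np.linalg.norm(d)
def atz(c,xy,z):
    e,d=ray(c,xy); return e+d*(z-e[2])/d[2]
def proj(c,P):
    K,e,R=c; q=R.T@(np.array(P)-e); q=K@(q*[1,-1,-1]); return q[:2]/q[2]
def tri(rs):
    A=sum(np.eye(3)-np.outer(d,d) for e,d in rs); b=sum((np.eye(3)-np.outer(d,d))@e for e,d in rs)
    return np.linalg.solve(A,b)
def snap(n):
    o=robot.get_obs(); p=eyes.snapshot(n); return p,cam(p,o)
def save(p,f): cv2.imwrite('pics/'+f,cv2.cvtColor(p["color"],cv2.COLOR_RGB2BGR))
E
python3 - <<'E'
from h import *
ps={}
for n in("scene","top"):
    p,c=snap(n); ps[n]=(p,c); save(p,n+'.png')
    print(n,p.keys(),np.round(c[1],3), p["camera_matrix"])
    print([k for k in p], p.get('distortion'))
for q in["card","faceplate","lever_l","lever_r","tip_l","tip_r","rack","home","stand","foot","driver","adapter"]:
    r=[]
    for n in ps:
        p,c=ps[n]
        a=models.tip_of(p,q)[:2]; print(q,n,[(np.round(x["xy"],1),round(x["confidence"],2)) for x in a])
        if a: r.append(ray(c,a[0]["xy"]))
    if len(r)==2: print('   tri',np.round(tri(r),4))
a=cv2.hconcat([cv2.imread('pics/scene.png'),cv2.imread('pics/top.png')]); 
print(robot.get_obs())
E
```

```text
pics
scene dict_keys(['color', 'camera_matrix', 'eye', 'rotation', 'shot']) [ 1.331 -0.114  0.555] [[374.49181533   0.         254.97758755]
 [  0.         374.49181533 193.09814468]
 [  0.           0.           1.        ]]
['color', 'camera_matrix', 'eye', 'rotation', 'shot'] None
top dict_keys(['color', 'camera_matrix', 'eye', 'rotation', 'shot']) [ 0.565 -0.009  1.067] [[460.47645981   0.         260.5536629 ]
 [  0.         460.47645981 197.63276495]
 [  0.           0.           1.        ]]
['color', 'camera_matrix', 'eye', 'rotation', 'shot'] None
card scene [(array([318.9, 209. ]), 0.79)]
card top [(array([207.1, 231.7]), 0.67), (array([164.1, 242.2]), 0.6)]
   tri [ 0.9481 -0.0615  0.8109]
faceplate scene []
faceplate top [(array([161.6, 245.1]), 0.72)]
lever_l scene [(array([340.8, 173.9]), 0.54), (array([301.7, 182.3]), 0.53)]
lever_l top [(array([184.7, 236.3]), 0.7), (array([126.9, 248.5]), 0.44)]
   tri [ 0.9481 -0.0615  0.8109]
lever_r scene [(array([340.8, 173.9]), 0.54), (array([301.7, 182.3]), 0.53)]
lever_r top [(array([184.7, 236.3]), 0.7), (array([126.9, 248.5]
[... 1162 characters left out ...]
'joint_positions': array([-1.27309767e+00,  8.71537595e-02,  1.37070628e+00, -2.42445829e-05,
        1.68360057e+00, -1.03063994e-01]), 'qvel': array([ 8.50436364e-04, -7.95169258e-04, -7.64117787e-05,  6.10710507e-04,
       -2.37396378e-03, -4.41572297e-04]), 'joint_torque': array([ 1.63547343e-04, -3.40043628e+01, -3.02594090e+01,  7.16810510e-02,
        2.40787579e-02, -2.01649334e-05]), 'tool_pos': array([ 0.21457309, -0.50640289,  0.40472798]), 'ee_rot': array([3.14146380e+00, 3.75462795e-05, 4.00759916e-01]), 'wrist_force': array([ 0.43724595,  0.74637258, -0.09849342]), 'wrist_torque': array([-0.00035003,  0.04579194, -0.01084214]), 'finger_force': 0.0, 'width': 0.0940044150356196}
```

```bash
sed -i 's/,np.array(p\["rotation"\])$/,(lambda r: r if r.ndim==2 else Ro.from_euler("xyz",r).as_matrix())(np.array(p["rotation"]))/' h.py
python3 - <<'E'
from h import *
S=eyes.snapshot("scene");T=eyes.snapshot("top");print(S["rotation"],T["rotation"])
cs,ct=cam(S),cam(T)
def t(n,a,b):
    r=[ray(cs,a),ray(ct,b)];X=tri(r);print(n,np.round(X,4),np.round(proj(cs,X)-a,1))
t('foot',(248.1,288.9),(263.6,131.9));t('adapter',(122.9,296.6),(376,137.1));t('rack',(181.6,227.2),(328.5,240.2))
t('stand',(318.9,211.3),(167.5,241.5));t('tip a',(360.1,159.7),(98.4,257.9));t('tip b',(282.9,179),(207.7,233.7))
t('lev a',(340.8,173.9),(126.9,248.5));t('lev b',(301.7,182.3),(184.7,236.3))
print('home top',atz(ct,(326.1,241.7),.016))
a=cv2.imread('pics/top.png');b=cv2.imread('pics/scene.png');cv2.imwrite('pics/both.png',cv2.vconcat([cv2.resize(b[100:350,60:460],(800,500),interpolation=cv2.INTER_CUBIC)]));
cv2.imwrite('pics/topc.png',cv2.resize(a[90:330,70:430],(800,533),interpolation=cv2.INTER_CUBIC))
E
```

```text
[ 1.04933469 -0.00389775  1.41417852] [ 0.03896366 -0.01225063 -1.56223538]
foot [ 0.7609 -0.0318 -0.0052] [ 1.9 -0. ]
adapter [ 0.7506 -0.2886  0.0021] [-0.8 -0. ]
rack [ 0.5096 -0.1783 -0.008 ] [-1.2 -0.1]
stand [0.5046 0.1937 0.0017] [-0.9  0.1]
tip a [0.4784 0.3043 0.1371] [-0.5  0.1]
tip b [0.5274 0.0861 0.122 ] [ 0.3 -0. ]
lev a [0.4944 0.2524 0.1075] [ 0.9 -0.1]
lev b [0.5211 0.1362 0.1053] [-0.  0.]
home top [ 0.5072503 -0.1721105  0.016    ]
```

View pics/topc.png

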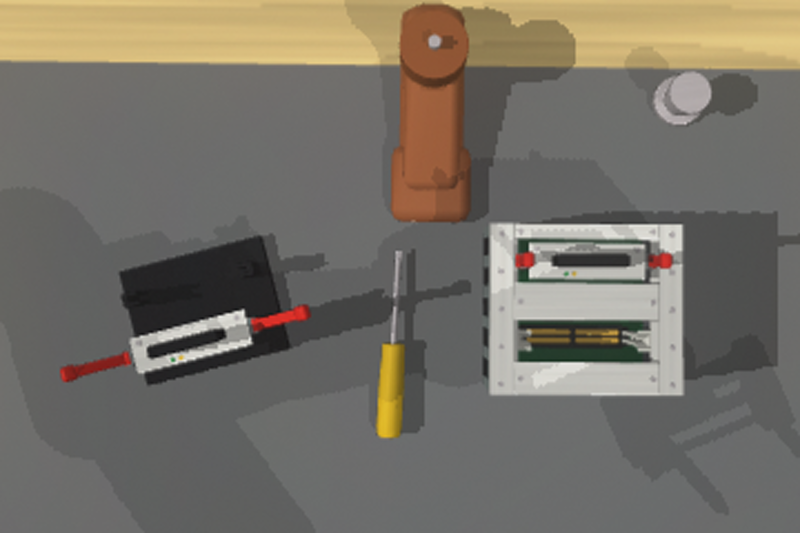

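View pics/both.png

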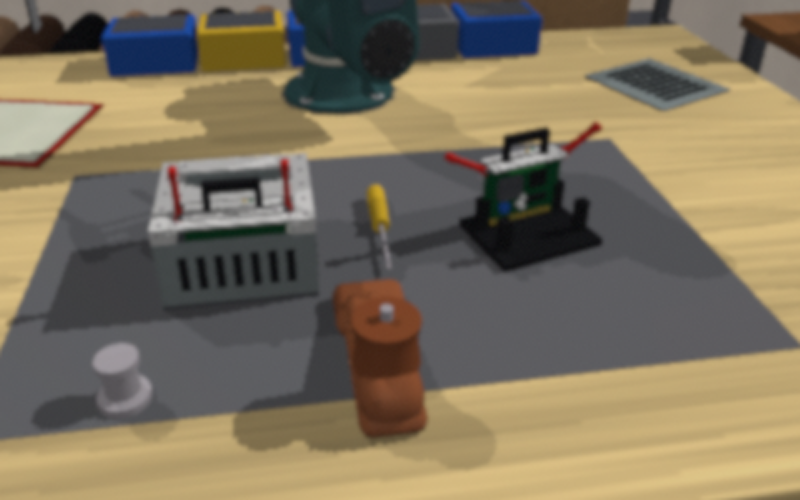

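```bash
cat >> h.py <<'E'
def plan(p,yaw,n,g,yaw_to=None,dp=None,o=None,v=0):
    """print integer rows from commanded pose (o) to p (m), yaw; first v extra rows none"""
    o=o or robot.get_obs(); R=Ro.from_euler('xyz',o["ee_rot"]).as_matrix(); x=np.array(o["tool_pos"])*1e3
    P=np.array(p)*1e3; tgt=Ro.from_euler('xyz',[np.pi,0,yaw]).as_matrix(); rows=[]
    for i in range(n):
        w=Ro.from_matrix(R.T@tgt).as_rotvec()/(n-i); w=np.round(w,3)
        s=np.round(R.T@(P-x)/(n-i),0 if i<n-1 else 1)
        rows.append([*map(float,s),*map(float,w),g]); x=x+R@s; R=R@Ro.from_rotvec(w).as_matrix()
    print(str([[[int(k) if k==int(k) else k for k in r] for r in rows]]).replace(' ','')); print('end',np.round(x,1),Ro.from_matrix(R).as_euler('xyz'))
E
python3 - <<'E'
from h import *
plan([.500,.18,.42],1.797,15,94)
p,c=snap('wrist');print(np.round(p["tool_from_camera"],3))
E
```

```text
[[[35,-35,-1,0,0,-0.093,94],[38,-31,-1,0,0,-0.093,94],[41,-28,-1,0,0,-0.093,94],[44,-24,-1,0,0,-0.093,94],[46,-19,-1,0,0,-0.093,94],[47,-15,-1,0,0,-0.093,94],[48,-11,-1,0,0,-0.093,94],[49,-6,-1,0,0,-0.093,94],[50,-1,-1,0,0,-0.093,94],[49,3,-1,0,0,-0.093,94],[49,8,-1,0,0,-0.093,94],[48,12,-1,0,0,-0.093,94],[47,16,-1,0,0,-0.093,94],[45,21,-1,0,0,-0.094,94],[43,25.2,-1.4,0,0,-0.093,94]]]
end [500. 180. 420.] [-3.14158988e+00  7.80892253e-05  1.79680551e+00]
[[ 0.     0.968  0.25   0.072]
 [ 1.    -0.    -0.    -0.001]
 [-0.     0.25  -0.968  0.02 ]
 [ 0.     0.     0.     1.   ]]
```

Request:
step_arm([
  [[35,-35,-1,0,0,-0.093,94],[38,-31,-1,0,0,-0.093,94],[41,-28,-1,0,0,-0.093,94],[44,-24,-1,0,0,-0.093,94],[46,-19,-1,0,0,-0.093,94],[47,-15,-1,0,0,-0.093,94],[48,-11,-1,0,0,-0.093,94],[49,-6,-1,0,0,-0.093,94],[50,-1,-1,0,0,-0.093,94],[49,3,-1,0,0,-0.093,94],[49,8,-1,0,0,-0.093,94],[48,12,-1,0,0,-0.093,94],[47,16,-1,0,0,-0.093,94],[45,21,-1,0,0,-0.094,94],[43,25,-1,0,0,-0.093,94],[0,0,0,0,0,0,94]],
])

```text
time: 3.45
tool_pos: [0.5003, 0.1824, 0.4188]
ee_rot: [-3.14, -0.0, 1.801]
wrist_force: [-0.4, -1.0, -1.0]
width: 0.094
finger_force: 0.0
```

Run:
```python
from h import *
print(robot.get_obs()["tool_pos"],robot.get_obs()["ee_rot"],robot.get_obs()["time"])
p,c=snap('wrist');save(p,'w1.png')
for q in("lever_l","tip_l","card","faceplate"):
    print(q,[(np.round(x["xy"],1),round(x["confidence"],2)) for x in models.tip_of(p,q)[:3]])
np.save('c1.npy',np.array(c,dtype=object),allow_pickle=True)
for P in([.5211,.1362,.1],[.4944,.2524,.1],[.5046,.1937,.142]): print(proj(c,P))
```

```text
[0.50034647 0.18244524 0.41879395] [-3.14031000e+00 -3.55043141e-04  1.80105248e+00] 3.45
lever_l [(array([263.1, 121.5]), 0.71)]
tip_l [(array([266.8, 279.4]), 0.58)]
card [(array([262.1, 121.6]), 0.62), (array([261.3, 164.1]), 0.61)]
faceplate [(array([261.7, 164.7]), 0.93)]Traceback (most recent call last):
  File "<stdin>", line 6, in <module>
ValueError: could not broadcast input array from shape (3,3) into shape (3,)
```

View pics/w1.png

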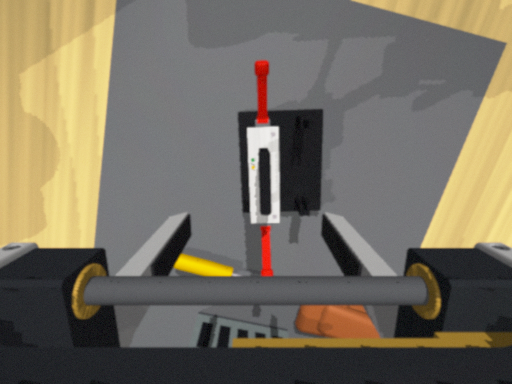

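Run:
```python
from h import *
p,c=snap('wrist');im=cv2.imread('pics/w1.png').astype(int)
T=eyes.snapshot('top');ct=cam(T);tp=T["color"].astype(int)
sub=im[140:220,252:278]; m=sub.sum(2)<130; ys,xs=np.nonzero(m); print('pull rows',ys.min()+140,ys.max()+140,'cols',np.percentile(xs,[2,98])+252)
pw=np.array([xs.mean()+252,ys.mean()+140]); print(pw)
X=atz(c,pw,.142);print('pull at z.142',X)
# axis direction by red tips and hinge
red=(im[...,2]>140)&(im[...,1]<60); red[290:]=False
ys,xs=np.nonzero(red); up=ys<124; lo=(ys>224)
for nm,s in(('up',up),('lo',lo)):
    k=ys[s]; print(nm,k.min(),k.max(),[ (r,round(xs[s][k==r].mean(),1)) for r in (k.min()+5,(k.min()+k.max())//2,k.max()-3)])
h1=(263.2,121.5);h2=(265.6,228)
A,B=atz(c,h1,.1),atz(c,h2,.1);print(A,B,'mid',(A+B)/2,'len',np.linalg.norm(A-B),'yaw',np.arctan2(-(A-B)[0],(A-B)[1]))
ends=[atz(c,(264.3,149-.5),.142),atz(c,(265.5,212.5),.142)];d=ends[0]-ends[1];print('pull',ends,np.linalg.norm(d),np.arctan2(-d[0],d[1]))
# top view pull
sub=tp[225:265,130:190]; m=sub.sum(2)
cv2.imwrite('pics/t.png',cv2.resize(T["color"][225:265,90:215,::-1],None,fx=6,fy=6,interpolation=0))
print('pred pull in top',proj(ct,X), 'z+10mm', proj(ct,atz(c,pw,.152)))
g=[models.masks_of(T,'faceplate')]; print([ (x['xy'],x['confidence'],x['mask'].sum()) for x in g[0][:2]])
```

```text
pull rows 149 213 cols [260. 269.]
[264.45       181.16785714]
pull at z.142 [0.50425045 0.19548303 0.142     ]
up 61 122 [(np.int64(66), np.float64(261.5)), (np.int64(91), np.float64(262.0)), (np.int64(119), np.float64(262.0))]
lo 226 276 [(np.int64(231), np.float64(265.0)), (np.int64(251), np.float64(265.5)), (np.int64(273), np.float64(266.5))]
[0.49094157 0.25131555 0.1       ] [0.52242222 0.13030654 0.1       ] mid [0.50668189 0.19081104 0.1       ] len 0.12503683884244934 yaw 0.25450976284650184
pull [array([0.49667292, 0.22686613, 0.142     ]), array([0.51288529, 0.16368016, 0.142     ])] 0.06523271665165857 0.25116363502145633
pred pull in top [152.01090348 245.33126197] z+10mm [149.79197795 246.06456086]
[([167.0, 241.4], 0.86, np.int64(531))]
```

View pics/t.png

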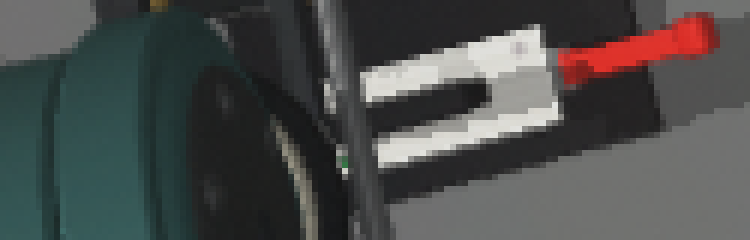

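Run:
```python
from h import *
o=robot.get_obs();print(o["tool_pos"],o["ee_rot"])
plan([.505,.194,.39],1.816,2,94)
im=cv2.imread('pics/top.png').astype(int)
m=(im.sum(2)<150)[225:265,132:182]
n,l,s,cc=cv2.connectedComponentsWithStats(m.astype(np.uint8));print(s,cc)
im=cv2.imread('pics/topc.png')
```

```text
[0.4995698  0.17895125 0.42003633] [3.14097034e+00 2.29738249e-04 1.79502408e+00]
[[[7,4,15,0,0,-0.01,94],[6.4,4.7,15,0.001,0,-0.011,94]]]
end [505. 194. 390.] [-3.14121003e+00  2.37255344e-04  1.81602408e+00]
[[   0    4   50   36 1106]
 [   0    0   50   16  495]
 [   5   14   34   12  154]
 [   4   22   46   16  245]] [[26.88336347 23.70433996]
 [19.27070707  5.12323232]
 [21.19480519 19.4025974 ]
 [26.38367347 29.62857143]]
```

Request:
step_arm([
  [[7,4,10,0,0,-0.01,94],[6,5,10,0,0,-0.011,94],[0,0,0,0,0,0,94],[0,0,0,0,0,0,94],[0,0,0,0,0,0,94]],
])

```text
time: 4.47
tool_pos: [0.5056, 0.1947, 0.4]
ee_rot: [3.141, 0.0, 1.818]
wrist_force: [-0.3, 0.4, 0.7]
width: 0.0938
finger_force: 0.0
```

```bash
cat >> h.py <<'E'
def pull(p,c,r0,r1,k0,k1,z=.142,th=130):
    m=(p["color"].astype(int).sum(2)<th)[r0:r1,k0:k1].astype(np.uint8)
    n,l,s,cc=cv2.connectedComponentsWithStats(m); i=1+s[1:,4].argmax(); ys,xs=np.nonzero(l==i); ys=ys+r0;xs=xs+k0
    f=np.polyfit(ys,xs,1); e=[(np.polyval(f,r),r) for r in (ys.min()-.5,ys.max()+.5)]
    A,B=[atz(c,q,z) for q in e]; d=A-B
    print('pull px',np.round(e,1),'mid',np.round((A+B)/2,4),'len',np.linalg.norm(d),'yaw',np.arctan2(-d[0],d[1]))
    return e
E
python3 - <<'E'
from h import *
o=robot.get_obs();print(o["tool_pos"],o["ee_rot"],o["qvel"].round(3))
p,c=snap('wrist');save(p,'w2.png')
print([np.round(proj(c,P)) for P in([.505,.194,.142],[.4966,.2268,.142],[.5129,.1637,.142])])
u=proj(c,[.505,.194,.142]).astype(int)
pull(p,c,u[1]-50,u[1]+50,u[0]-13,u[0]+13)
ct=cam(eyes.snapshot('top')); print('top',atz(ct,(153.2,244.4),.142))
print(robot.get_obs()["tool_pos"])
E
```

```text
[0.50564157 0.19468318 0.39998781] [3.14104345e+00 1.79920948e-04 1.81780315e+00] [-0.002 -0.004 -0.001 -0.001  0.002  0.001]
[array([255., 202.]), array([255., 167.]), array([255., 233.])]
pull px [[255.6 160.5]
 [256.6 230.5]] mid [0.5046 0.1995 0.142 ] len 0.06777505262395878 yaw 0.2614599960703761
top [0.50612154 0.19314892 0.142     ]
[0.5056063  0.19463282 0.4000686 ]
```

Request:
step_arm([
  [[2,0,25,0,0,-0.005,60],[0,0,30,0,0,0,50],[0,0,22,0,0,0,50],[0,0,8,0,0,0,50],[0,0,0,0,0,0,50],[0,0,0,0,0,0,20],[0,0,0,0,0,0,8],[0,0,0,0,0,0,8],[0,0,0,0,0,0,8],[0,0,0,0,0,0,8]],
])

```text
time: 5.82
tool_pos: [0.5052, 0.1966, 0.3149]
ee_rot: [3.141, 0.0, 1.823]
wrist_force: [0.4, 0.2, 0.7]
width: 0.0117
finger_force: 30.0
```

Request:
step_arm([
  [[0,0,-8,0,0,0,8],[0,0,-15,0,0,0,8],[0,0,-25,0,0,0,8],[0,0,-30,0,0,0,8],[0,0,-30,0,0,0,8],[0,0,-30,0,0,0,8],[0,0,-22,0,0,0,8],[0,0,0,0,0,0,8]],
])

```text
time: 6.82
tool_pos: [0.5049, 0.1966, 0.4777]
ee_rot: [3.136, -0.0, 1.823]
wrist_force: [1.2, -0.9, -3.3]
width: 0.0117
finger_force: 30.0
```

Run:
```python
from h import *
plan([.39,-.13,.475],1.571,10,8)
```

```text
[[[-29,-19,0,0.001,0,0.025,8],[-29,-19,0,0,0,0.025,8],[-30,-18,0,0.001,0,0.025,8],[-30,-17,0,0,0,0.025,8],[-31,-16,0,0.001,0,0.025,8],[-31,-16,0,0,0,0.025,8],[-31,-15,1,0.001,0,0.025,8],[-32,-14,0,0,0,0.026,8],[-32,-13,1,0.001,0,0.025,8],[-31.6,-11.8,0.1,0,-0.001,0.026,8]]]
end [ 390. -130.  475.] [3.14157051e+00 4.09773223e-04 1.57074117e+00]
```

Request:
step_arm([
  [[-14,-9,0,0,0,0.013,8],[-29,-19,0,0,0,0.025,8],[-29,-18,0,0,0,0.025,8],[-30,-18,0,0,0,0.025,8],[-30,-17,0,0,0,0.025,8],[-31,-16,0,0,0,0.025,8],[-31,-16,0,0,0,0.025,8],[-31,-15,0,0,0,0.025,8],[-32,-14,0,0,0,0.026,8],[-32,-13,0,0,0,0.026,8],[-18,-6,0,0,0,0.013,8],[0,0,0,0,0,0,8],[0,0,0,0,0,0,8],[0,0,0,0,0,0,8]],
])

```text
time: 8.57
tool_pos: [0.3874, -0.1297, 0.4744]
ee_rot: [-3.141, -0.0, 1.571]
wrist_force: [-0.5, -0.2, -3.5]
width: 0.0115
finger_force: 30.0
```

Run:
```python
from h import *
import pickle
o=robot.get_obs();print(o["tool_pos"],o["ee_rot"])
p,c=snap('wrist');save(p,'w3.png');pickle.dump((p,c),open('w3.pkl','wb'))
for q,z in(("home",.016),("rack",0),("faceplate",0),("lever_l",0),("tip_l",0)):
    for x in models.tip_of(p,q)[:3]: print(q,np.round(x["xy"],1),round(x["confidence"],2),np.round(atz(c,x["xy"],z),4) )
cv2.imwrite('pics/w3b.png',cv2.resize(p["color"][...,::-1],(768,576),interpolation=cv2.INTER_CUBIC))
```

```text
[ 0.38738994 -0.12971928  0.47438654] [-3.14114567e+00 -3.96456617e-04  1.57102679e+00]
home [323.7 192.4] 0.86 [ 0.5023 -0.1745  0.016 ]
rack [326.6 189.2] 0.69 [ 0.5112 -0.173   0.    ]
rack [255.6 190.4] 0.37 [ 0.386  -0.1753  0.    ]
faceplate [257.6 189.2] 0.77 [ 0.3895 -0.1731  0.    ]
lever_l [256.5 140.2] 0.82 [ 0.3875 -0.0879  0.    ]
tip_l [255.2  43.4] 0.88 [0.3853 0.0597 0.    ]
```

View pics/w3b.png

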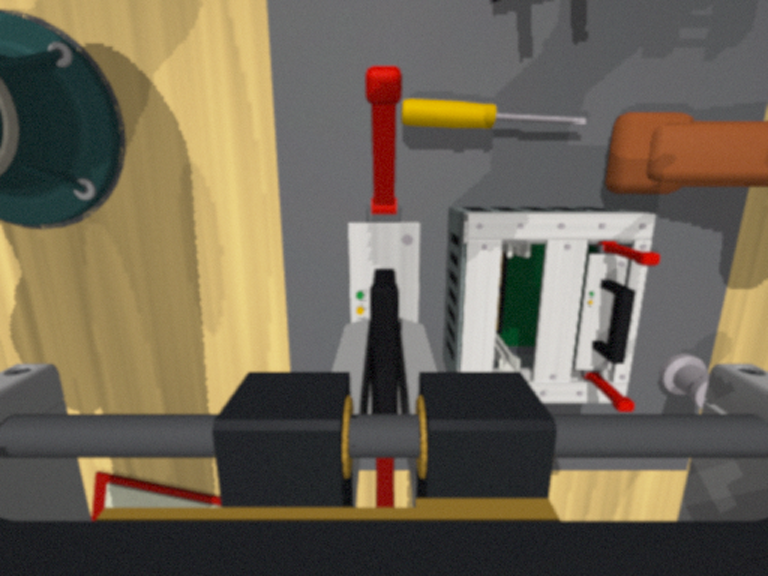

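Run:
```python
from h import *
import pickle
p,c=pickle.load(open('w3.pkl','rb'));im=p["color"]
a=cv2.resize(im[135:275,293:443,::-1],None,fx=4,fy=4,interpolation=cv2.INTER_NEAREST)
t=cv2.imread('pics/top.png')[182:275,280:390]; t=cv2.resize(t,(200,169),interpolation=cv2.INTER_NEAREST)
t=cv2.resize(cv2.imread('pics/top.png')[228:258,298:372],None,fx=2.7,fy=2.7,interpolation=0)
b=np.zeros((560,800,3),np.uint8); b[:560,:600]=a; b[:t.shape[0],600:600+t.shape[1]]=t[:,:200]
cv2.imwrite('pics/crop3.png',b)
g=im.astype(int).sum(2)//3
for r in (180,190,200,210): print(r,list(g[r,322:372]))
for k in (340,344,348,352,356): print(k,list(g[150:260,k]))
```

```text
180 [np.int64(213), np.int64(214), np.int64(214), np.int64(215), np.int64(212), np.int64(214), np.int64(216), np.int64(217), np.int64(215), np.int64(218), np.int64(207), np.int64(156), np.int64(86), np.int64(29), np.int64(14), np.int64(20), np.int64(24), np.int64(22), np.int64(21), np.int64(31), np.int64(32), np.int64(21), np.int64(18), np.int64(27), np.int64(22), np.int64(26), np.int64(26), np.int64(28), np.int64(27), np.int64(21), np.int64(20), np.int64(31), np.int64(25), np.int64(28), np.int64(29), np.int64(26), np.int64(32), np.int64(33), np.int64(35), np.int64(58), np.int64(118), np.int64(177), np.int64(205), np.int64(211), np.int64(213), np.int64(212), np.int64(211), np.int64(210), np.int64(212), np.int64(215)]
190 [np.int64(214), np.int64(213), np.int64(212), np.int64(213), np.int64(216), np.int64(217), np.int64(216), np.int64(217), np.int64(217), np.int64(207), np.int64(159), np.int64(93), np.int64(38), np.int64(18), np.int64(13), np.int64(25), np.int64(19), np.int64(22), np.int64(19), np.int64(25), np.int64(21), np.int64(28), np.int64(21), np.int64(23), np.int64(28), np.int6
[... 8988 characters left out ...]
6), np.int64(26), np.int64(20), np.int64(26), np.int64(30), np.int64(30), np.int64(33), np.int64(23), np.int64(27), np.int64(33), np.int64(31), np.int64(31), np.int64(35), np.int64(38), np.int64(42), np.int64(46), np.int64(47), np.int64(49), np.int64(49), np.int64(58), np.int64(71), np.int64(79), np.int64(83), np.int64(90), np.int64(100), np.int64(107), np.int64(110), np.int64(111), np.int64(116), np.int64(122), np.int64(130), np.int64(135), np.int64(145), np.int64(155), np.int64(163), np.int64(169), np.int64(173), np.int64(173), np.int64(176), np.int64(180), np.int64(183), np.int64(185), np.int64(190), np.int64(200), np.int64(203), np.int64(208), np.int64(208), np.int64(206), np.int64(196)]
```

View pics/crop3.png

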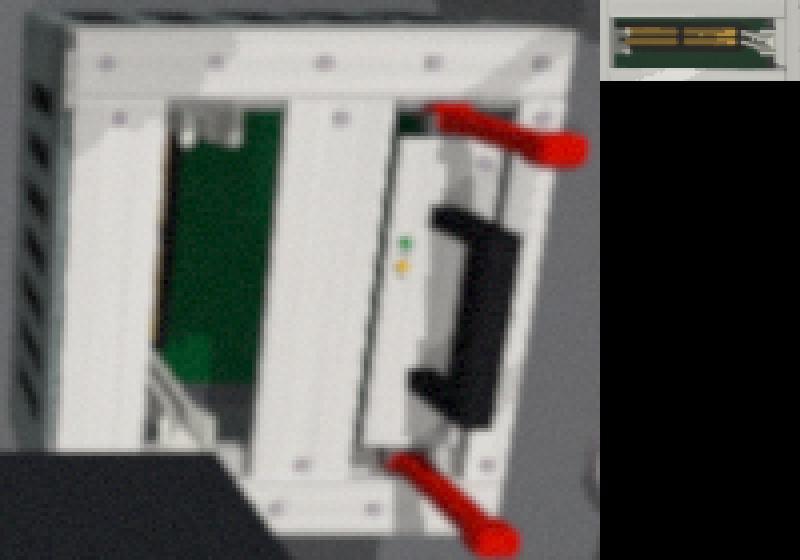

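Run:
```python
from h import *
import pickle
p,c=pickle.load(open('w3.pkl','rb'))
z=.11
L=[atz(c,q,z) for q in((334.1,180.5),(333.15,190.5),(332.65,200.5),(332,210.5))]
R=[atz(c,q,z) for q in((362.5,180.5),(361.5,190.5),(360.5,200.5),(359.5,210.5))]
for a in(L,R):
    a=np.array(a);f=np.polyfit(a[:,1],a[:,0],1);print('x at y=-.175',np.polyval(f,-.175),'slope',f[0],'yaw',-f[0])
print('top edge y',atz(c,(348,159.8),z),atz(c,(356,159.8),z))
# outer rack corners, top
for n,q in(('TL',(70/4+293,27/4+135)),('TR',(577/4+293,30/4+135)),('BR',(498/4+293,535/4+135)),('BL',(50/4+293,452/4+135)),('winBR',(247/4+293,475/4+135))): print(n,atz(c,q,z))
# top cam
ct=cam(eyes.snapshot('top'));g=cv2.imread('pics/top.png').astype(int).sum(2)//3
def s(v,t):
    v=np.array(v);return [round(i+(v[i]-t)/(v[i]-v[i+1]),2) for i in range(len(v)-1) if (v[i]-t)*(v[i+1]-t)<0]
for k in(312,320,340,350): e=s(g[225:265,k],115);e=[x+225.5 for x in e];print(k,e,atz(ct,(k+.5,e[0]),z),atz(ct,(k+.5,e[-1]),z))
for r in(238,246,249): e=s(g[r,295:375],115);e=[x+295.5 for x in e];print(r,e,atz(ct,(e[0],r+.5),z),atz(ct,(e[-1],r+.5),z))
# held card pull and lever in w3
print('held lever hinge px', [np.round(x,1) for x in (proj(c,[.3874,-.1297+.061,.475-.303+.088]),proj(c,[.3874,-.1297,.475-.173]))])
```

```text
x at y=-.175 0.4905246494897558 slope -0.007410447653724319 yaw 0.007410447653724319
x at y=-.175 0.5281149676960761 slope -0.002735774059715786 yaw 0.002735774059715786
top edge y [ 0.50638863 -0.10528192  0.11      ] [ 0.5167865  -0.10527393  0.11      ]
TL [ 0.45643786 -0.08214287  0.11      ]
TR [ 0.6185559  -0.08298145  0.11      ]
BR [ 0.62072822 -0.26358801  0.11      ]
BL [ 0.45704014 -0.23090802  0.11      ]
winBR [ 0.52768642 -0.23979348  0.11      ]
312 [np.float64(234.25), np.float64(253.01)] [ 0.52764325 -0.12922055  0.11      ] [ 0.48885414 -0.12938192  0.11      ]
320 [np.float64(234.24), np.float64(252.97)] [ 0.52779813 -0.14585383  0.11      ] [ 0.48906245 -0.14598869  0.11      ]
340 [np.float64(234.25), np.float64(253.13)] [ 0.52811308 -0.18746828  0.11      ] [ 0.48904647 -0.18753794  0.11      ]
350 [np.float64(234.3), np.float64(239.26), np.float64(240.74), np.float64(242.99), np.float64(244.01), np.float64(253.32)] [ 0.52817739 -0.20829217  0.11      ] [ 0.48881117 -0.20832891  0.11      ]
238 [np.float64(302.98), np.float64(307.33), np.float64(308.77), np.float64(362.65)] [ 0.51868766 -0.10947976  0.11      ] [ 0.51967492 -0.23360702  0.11      ]
246 [np.float64(308.95), np.float64(356.85)] [ 0.50224355 -0.12195481  0.11      ] [ 0.50301447 -0.22153092  0.11      ]
249 [np.float64(302.74), np.float64(362.35)] [ 0.49594703 -0.10909471  0.11      ] [ 0.49689633 -0.23298027  0.11      ]
held lever hinge px [array([256.7, 138.6]), array([256.7, 242.1])]
```

Request:
step_arm([
  [[-8,20,0,0,0,-0.004,8],[-12,35,0,0,0,0,8],[-12,35,0,0,0,0,8],[-7,22,0,0,0,0,8],[-3,9.5,10,0,0,0,8],[0,0,20,0,0,0,8],[0,0,18,0,0,0,8],[0,0,6,0,0,0,8],[0,0,0,0,0,0,8],[0,0,0,0,0,0,8],[0,0,0,0,0,0,8]],
])

```text
time: 10.3
tool_pos: [0.5089, -0.1721, 0.4217]
ee_rot: [3.14, 0.001, 1.574]
wrist_force: [0.9, -1.2, -2.3]
width: 0.0117
finger_force: 30.0
```

Run:
```python
from h import *
import pickle
o=robot.get_obs();print(o["tool_pos"],o["ee_rot"],o["wrist_force"])
p,c=snap('wrist');save(p,'w4.png');pickle.dump((p,c),open('w4.pkl','wb'))
S,cs=snap('scene');save(S,'s4.png')
a=cv2.resize(p["color"][20:260,120:400,::-1],None,fx=2,fy=2,interpolation=cv2.INTER_CUBIC)
b=cv2.resize(S["color"][110:290,110:230,::-1],None,fx=2,fy=2,interpolation=cv2.INTER_CUBIC)
I=np.zeros((480,800,3),np.uint8);I[:,:560]=a;I[:360,560:800]=b;cv2.imwrite('pics/c4.png',I)
for x in models.tip_of(p,"lever_l")[:3]: print(np.round(x["xy"],1),round(x["confidence"],2))
X=o["tool_pos"];print(proj(c,X+[0,.061,-.215]))
```

```text
[ 0.50894366 -0.17208751  0.42169646] [3.13988914e+00 8.86291341e-04 1.57378644e+00] [ 0.88349878 -1.22940495 -2.32129409]
[254.8 138.9] 0.59
[256.31445136 138.21747938]
```

View pics/c4.png

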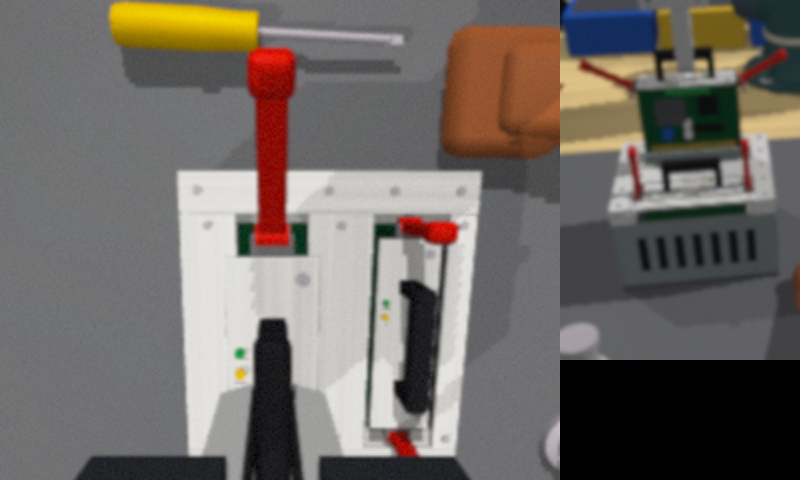

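Run:
```python
from h import *
import pickle
p,c=pickle.load(open('w4.pkl','rb'));g=p["color"].astype(int).sum(2)//3
for k in(241,244,268,271): print(k,list(map(int,g[118:150,k])))
for r in(128,132,136): print(r,list(map(int,g[r,232:280])))
print(atz(c,(243,126.8),.11),atz(c,(256.5,138.9),.207),atz(c,(236.2,135),.11),atz(c,(274,135),.11))
```

```text
241 [224, 224, 224, 223, 227, 225, 222, 213, 183, 147, 132, 131, 115, 85, 47, 32, 26, 30, 28, 32, 26, 27, 30, 29, 25, 29, 27, 23, 37, 81, 153, 208]
244 [225, 223, 223, 224, 225, 226, 223, 211, 185, 147, 131, 134, 121, 83, 48, 32, 31, 32, 37, 52, 55, 59, 57, 58, 56, 52, 54, 52, 58, 89, 147, 208]
268 [223, 224, 223, 222, 223, 222, 208, 199, 176, 153, 147, 154, 140, 96, 46, 32, 30, 29, 27, 28, 30, 36, 38, 36, 43, 40, 38, 38, 49, 96, 154, 191]
271 [222, 221, 221, 208, 207, 204, 200, 191, 167, 139, 128, 130, 121, 87, 48, 26, 29, 30, 31, 32, 28, 35, 27, 30, 22, 29, 27, 32, 44, 95, 156, 194]
128 [221, 223, 226, 223, 218, 185, 149, 132, 133, 132, 132, 130, 131, 137, 146, 149, 126, 92, 66, 52, 46, 45, 50, 47, 58, 59, 54, 47, 53, 59, 88, 129, 151, 155, 156, 150, 147, 141, 132, 128, 129, 138, 164, 189, 201, 200, 202, 200]
132 [224, 225, 226, 227, 218, 180, 117, 69, 42, 47, 47, 46, 48, 42, 60, 84, 80, 66, 55, 58, 48, 49, 47, 50, 50, 54, 56, 52, 51, 47, 64, 91, 101, 84, 58, 50, 46, 49, 49, 48, 57, 93, 158, 192, 201, 201, 202, 201]
136 [227, 226, 226, 227, 222, 184, 120, 61, 35, 28, 31, 32, 37, 54, 76, 90, 86, 73, 69, 58, 69, 71, 68, 58, 63, 62, 64, 64, 59, 58, 73, 89, 100, 87, 61, 43, 27, 34, 31, 31, 33, 86, 158, 193, 201, 204, 202, 200]
[ 0.49491665 -0.1052642   0.11      ] [ 0.50907863 -0.1115526   0.207     ] [ 0.48751868 -0.11388732  0.11      ] [ 0.52822617 -0.1137536   0.11      ]
```

Request:
step_arm([
  [[-1,0,3,0,0,0,8],[0,0,5,0,0,0,8],[0,0,6,0,0,0,8],[0,0,6,0,0,0,8],[0,0,6,0,0,0,8],[0,0,5,0,0,0,8],[0,0,5,0,0,0,8],[0,0,0,0,0,0,8],[0,0,0,0,0,0,8]],
])

```text
time: 11.58
tool_pos: [0.509, -0.1731, 0.3849]
ee_rot: [3.141, 0.0, 1.574]
wrist_force: [0.4, 0.6, -3.0]
width: 0.0118
finger_force: 30.0
```

Request:
step_arm([
  [[0,0,5,0,0,0,8],[0,0,7,0,0,0,8],[0,0,7,0,0,0,8],[0,0,7,0,0,0,8],[0,0,7,0,0,0,8],[0,0,6,0,0,0,8],[0,0,5,0,0,0,8],[0,0,4,0,0,0,8],[0,0,3,0,0,0,8],[0,0,0,0,0,0,8],[0,0,0,0,0,0,8]],
])

```text
time: 12.95
tool_pos: [0.509, -0.1731, 0.3339]
ee_rot: [3.141, 0.0, 1.574]
wrist_force: [-0.8, 0.3, -3.0]
width: 0.0117
finger_force: 30.0
```

Request:
step_arm([
  [[0,0,2,0,0,0,8],[0,0,2,0,0,0,8],[0,0,1,0,0,0,8],[0,0,1,0,0,0,8],[0,0,0,0,0,0,8],[0,0,0,0,0,0,8]],
])

```text
time: 13.7
tool_pos: [0.5089, -0.1731, 0.3277]
ee_rot: [3.141, 0.0, 1.574]
wrist_force: [0.2, 1.1, -3.1]
width: 0.0121
finger_force: 30.0
```

Request:
step_arm([
  [[0,0,0.5,0,0,0,8],[0,0,0.5,0,0,0,8],[0,0,0.5,0,0,0,8],[0,0,0,0,0,0,8],[0,0,0,0,0,0,8]],
])

```text
time: 14.32
tool_pos: [0.509, -0.1731, 0.3267]
ee_rot: [3.141, 0.0, 1.574]
wrist_force: [0.1, 0.7, 0.5]
width: 0.0116
finger_force: 30.0
```

Request:
step_arm([
  [[0,0,0,0,0,0,20],[0,0,0,0,0,0,32],[0,0,0,0,0,0,32],[0,0,0,0,0,0,32],[0,0,0,0,0,0,32],[0,0,-15,0,0,0,32],[0,0,-30,0,0,0,32],[0,0,-30,0,0,0,20],[0,0,0,0,0,0,0],[0,0,0,0,0,0,0]],
])

```text
time: 15.58
tool_pos: [0.5088, -0.173, 0.4006]
ee_rot: [-3.141, -0.0, 1.574]
wrist_force: [-1.2, 0.5, -0.7]
width: 0.0056
finger_force: 0.0
```

```bash
cat >> h.py <<'E'
def angles(c,px,hinge,s,y0=-.173,x0=.509):
    """lever angle from a tip pixel: intersect ray with the plane x=x0; s=+1/-1 side; hinge z"""
    e,d=ray(c,px); P=e+d*(x0-e[0])/d[0]; return P,np.arctan2(s*(P[1]-(y0+s*.061)),P[2]-hinge)
E
python3 - <<'E'
from h import *
o=robot.get_obs();print(o["tool_pos"],o["time"])
p,c=snap('wrist');S,cs=snap('scene')
for n,pp,cc in(('w',p,c),('s',S,cs)):
  for q in('tip_l','lever_l'):
    print(n,q,[(np.round(x["xy"],1),round(x["confidence"],2)) for x in models.tip_of(pp,q)[:4]])
for s in(1,-1):
    print('expect tip scene',proj(cs,[.509,-.173+s*.1176,.137]),'hinge',proj(cs,[.509,-.173+s*.061,.112]))
b=cv2.resize(S["color"][130:270,100:240,::-1],None,fx=4,fy=4,interpolation=cv2.INTER_CUBIC);cv2.imwrite('pics/c5.png',b)
E
```

```text
[ 0.50881848 -0.1729989   0.40055854] 15.575
w tip_l [(array([255.4,  70.2]), 0.8), (array([258.4, 305.9]), 0.64)]
w lever_l [(array([255.7, 133.5]), 0.87), (array([256. , 246.4]), 0.83)]
s tip_l [(array([224.6, 169.5]), 0.64)]
s lever_l [(array([150.9, 190.2]), 0.63), (array([204.4, 183.7]), 0.61), (array([252.1, 215.8]), 0.45)]
expect tip scene [225.53002999 174.12734924] hinge [202.99720203 184.70762794]
expect tip scene [126.45186069 180.81633055] hinge [152.33369355 188.29500148]
```

View pics/c5.png

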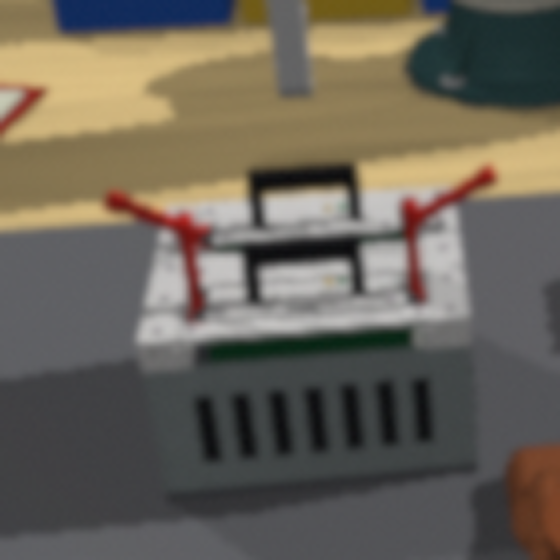

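Request:
step_arm([
  [[25,0,0,0,0,0,0],[50,0,0,0,0,0,0],[45,0,0,0,0,0,0],[22,0,15,0,0,0,0],[0,0,30,0,0,0,0],[0,0,25,0,0,0,0],[0,0,10,0,0,0,0],[-5,0,0,0,0,0,0],[-5,0,0,0,0,0,0],[-2,0,0,0,0,0,0],[-2,0,0,0,0,0,0],[-2,0,0,0,0,0,0],[0,0,0,0,0,0,0]],
])

```text
time: 17.5
tool_pos: [0.5086, -0.0472, 0.3213]
ee_rot: [3.141, 0.0, 1.574]
wrist_force: [-0.1, 0.2, -0.5]
width: 0.0004
finger_force: 0.0
```

Request:
step_arm([
  [[-2,0,0,0,0,0,0],[-2,0,0,0,0,0,0],[-2,0,0,0,0,0,0],[-2,0,0,0,0,0,0],[0,0,0,0,0,0,0]],
])

```text
time: 18.12
tool_pos: [0.5089, -0.052, 0.3226]
ee_rot: [3.139, -0.01, 1.576]
wrist_force: [0.1, 13.2, 5.5]
width: 0.0007
finger_force: 6.7
```

Request:
step_arm([
  [[0,0,-2,0,0,0,0],[-1.5,0,-2,0,0,0,0],[-1.5,0,-2,0,0,0,0],[-1.5,0,-2,0,0,0,0],[0,0,-1,0,0,0,0]],
])

```text
time: 18.75
tool_pos: [0.509, -0.0574, 0.3323]
ee_rot: [3.138, -0.006, 1.576]
wrist_force: [-1.0, 8.2, 7.1]
width: 0.0005
finger_force: 4.5
```

Request:
step_arm([
  [[0,0,-2,0,0,0,0],[0,0,-2,0,0,0,0],[0,0,0,0,0,0,0]],
])

```text
time: 19.12
tool_pos: [0.5088, -0.0589, 0.3352]
ee_rot: [3.14, -0.002, 1.575]
wrist_force: [-0.2, 6.2, 5.5]
width: 0.0006
finger_force: 2.8
```

Run:
```python
from h import *
o=robot.get_obs();print(o["tool_pos"],o["wrist_force"])
p,c=snap('wrist');S,cs=snap('scene')
for n,pp,cc in(('w',p,c),('s',S,cs)):
  for q in('tip_l','lever_l'):
    print(n,q,[(np.round(x["xy"],1),round(x["confidence"],2)) for x in models.tip_of(pp,q)[:4]])
b=cv2.resize(S["color"][140:200,110:240,::-1],None,fx=6,fy=6,interpolation=cv2.INTER_CUBIC)
cv2.imwrite('pics/c6.png',b)
```

```text
[ 0.50880271 -0.05885753  0.33520442] [-0.18671752  6.2344097   5.47130119]
w tip_l []
w lever_l []
s tip_l [(array([124.4, 180.6]), 0.54), (array([217.8, 165.3]), 0.43)]
s lever_l [(array([204.3, 183.6]), 0.64), (array([151.2, 188.8]), 0.64), (array([244.4, 289.4]), 0.6)]
```

View pics/c6.png

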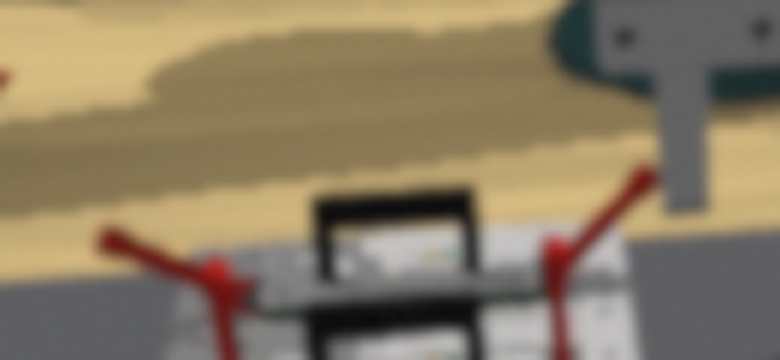

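Request:
step_arm([
  [[8,0,-10,0,0,0,0],[0,0,-30,0,0,0,0],[-20,0,-25,0,0,0,0],[-50,0,0,0,0,0,0],[-60,0,0,0,0,0,0],[-60,0,0,0,0,0,0],[-50,0,0,0,0,0,0],[-20,0,10,0,0,0,0],[-4,0,30,0,0,0,0],[0,0,26,0,0,0,0],[0,0,12,0,0,0,0],[0,0,0,0,0,0,0],[0,0,0,0,0,0,0]],
])

```text
time: 21.05
tool_pos: [0.5097, -0.3154, 0.3226]
ee_rot: [3.14, 0.002, 1.574]
wrist_force: [-0.1, -0.9, 0.2]
width: 0.0004
finger_force: 0.0
```

Request:
step_arm([
  [[6,0,0,0,0,0,0],[5,0,0,0,0,0,0],[2,0,0,0,0,0,0],[2,0,-2,0,0,0,0],[2,0,-3,0,0,0,0],[2,0,-3,0,0,0,0],[2,0,-3,0,0,0,0],[1,0,-2,0,0,0,0],[0,0,0,0,0,0,0]],
])

```text
time: 22.18
tool_pos: [0.5093, -0.2935, 0.3344]
ee_rot: [3.141, 0.0, 1.574]
wrist_force: [-0.1, -0.6, 0.5]
width: 0.0007
finger_force: 0.2
```

Request:
step_arm([
  [[1.5,0,-2,0,0,0,0],[1.5,0,-2,0,0,0,0],[1.5,0,-2,0,0,0,0],[1.5,0,-1,0,0,0,0],[1.5,0,-1,0,0,0,0],[0,0,0,0,0,0,0]],
])

```text
time: 22.92
tool_pos: [0.5093, -0.2861, 0.3425]
ee_rot: [3.141, 0.001, 1.574]
wrist_force: [-1.4, -1.0, 0.3]
width: 0.0003
finger_force: 0.6
```

Request:
step_arm([
  [[1.5,0,-1.5,0,0,0,0],[1.5,0,-1.5,0,0,0,0],[1.5,0,-1.5,0,0,0,0],[1.5,0,-1.5,0,0,0,0],[1.5,0,-1,0,0,0,0],[0,0,0,0,0,0,0]],
])

```text
time: 23.68
tool_pos: [0.5092, -0.2785, 0.3492]
ee_rot: [-3.141, 0.0, 1.574]
wrist_force: [0.1, -1.3, -0.6]
width: 0.0005
finger_force: 0.9
```

Run:
```python
from h import *
o=robot.get_obs();print(o["tool_pos"],o["wrist_force"])
p,c=snap('wrist');S,cs=snap('scene')
for n,pp,cc in(('w',p,c),('s',S,cs)):
  for q in('tip_l',):
    print(n,q,[(np.round(x["xy"],1),round(x["confidence"],2)) for x in models.tip_of(pp,q)[:4]])
for s in(1,-1):
  for t in(.9,.7,.5,.3,0): print(s,t,proj(cs,[.509,-.173+s*(.061+.062*np.sin(t)),.112+.062*np.cos(t)]).round(1),proj(c,[.509,-.173+s*(.061+.062*np.sin(t)),.112+.062*np.cos(t)]).round(1))
b=cv2.resize(S["color"][140:200,110:240,::-1],None,fx=6,fy=6,interpolation=cv2.INTER_CUBIC)
cv2.imwrite('pics/c7.png',b)
```

```text
[ 0.50924405 -0.27851282  0.34919224] [ 0.10968085 -1.3335353  -0.55232003]
w tip_l [(array([257.1, 213.8]), 0.88)]
s tip_l [(array([219.2, 164.8]), 0.63), (array([135.1, 169.9]), 0.63)]
1 0.9 [222.  169.4] [ 257.8 -161.4]
1 0.7 [218.3 166.3] [ 257.8 -157.2]
1 0.5 [214. 164.] [ 257.8 -144.3]
1 0.3 [209.1 162.5] [ 257.7 -123.2]
1 0 [201.3 161.9] [257.5 -80.1]
-1 0.9 [129.  175.5] [256.2 231.1]
-1 0.7 [132.2 171.9] [256.2 224.6]
-1 0.5 [136.2 168.9] [256.3 214. ]
-1 0.3 [140.9 166.7] [256.4 199.3]
-1 0 [148.8 165.2] [256.5 171. ]
```

View pics/c7.png

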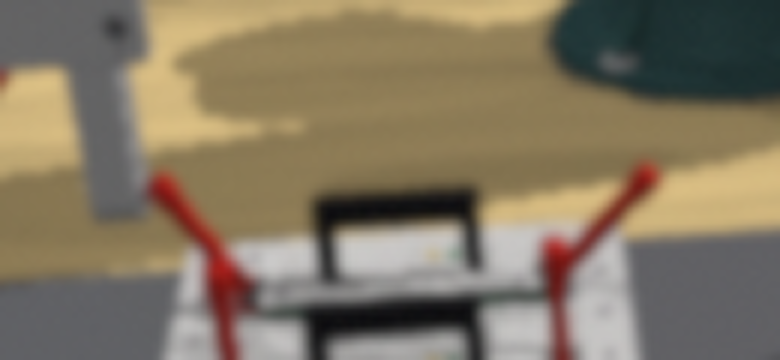

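Request:
step_arm([
  [[-8,0,-8,0,0,0,0],[0,0,-25,0,0,0,0],[20,0,-18,0,0,0,0],[50,0,0,0,0,0,0],[60,0,0,0,0,0,0],[60,0,0,0,0,0,0],[40,0,0,0,0,0,0],[12,0,15,0,0,0,0],[0,0,25,0,0,0,0],[0,0,20,0,0,0,0],[0,0,5,0,0,0,0],[-4,0,0,0,0,0,0],[-4,0,0,0,0,0,0],[-2,0,0,0,0,0,0],[0,0,0,0,0,0,0]],
])

```text
time: 25.75
tool_pos: [0.5087, -0.0549, 0.3357]
ee_rot: [3.141, 0.0, 1.573]
wrist_force: [0.4, -0.4, 0.1]
width: 0.0005
finger_force: 0.0
```

Request:
step_arm([
  [[-2,0,0,0,0,0,0],[-2,0,-2,0,0,0,0],[-1.5,0,-2,0,0,0,0],[-1.5,0,-2,0,0,0,0],[-1.5,0,-1.5,0,0,0,0],[-1.5,0,-1,0,0,0,0],[-1.5,0,-1,0,0,0,0],[-1.5,0,-1,0,0,0,0],[0,0,0,0,0,0,0]],
])

```text
time: 26.88
tool_pos: [0.5087, -0.0676, 0.346]
ee_rot: [3.141, 0.0, 1.574]
wrist_force: [-0.4, 1.5, 0.9]
width: -0.0001
finger_force: 0.6
```

Request:
step_arm([
  [[-1.5,0,-1,0,0,0,0],[-1.5,0,-1,0,0,0,0],[-1.5,0,-1,0,0,0,0],[-1.5,0,-1,0,0,0,0],[-1.5,0,-1,0,0,0,0],[0,0,0,0,0,0,0]],
])

```text
time: 27.62
tool_pos: [0.5086, -0.0751, 0.3505]
ee_rot: [-3.141, -0.0, 1.574]
wrist_force: [0.2, 1.9, 0.3]
width: 0.0005
finger_force: 1.1
```

Request:
step_arm([
  [[8,0,-8,0,0,0,0],[0,0,-24,0,0,0,0],[-20,0,-18,0,0,0,0],[-50,0,0,0,0,0,0],[-60,0,0,0,0,0,0],[-60,0,0,0,0,0,0],[-36,0,0,0,0,0,0],[-7,0,15,0,0,0,0],[0,0,25,0,0,0,0],[0,0,15,0,0,0,0],[4,0,0,0,0,0,0],[3,0,0,0,0,0,0],[2,0,0,0,0,0,0],[2,0,-1,0,0,0,0],[2,0,-1,0,0,0,0],[2,0,-1,0,0,0,0],[2,0,-1,0,0,0,0],[0,0,0,0,0,0,0]],
])

```text
time: 29.88
tool_pos: [0.5093, -0.2832, 0.3499]
ee_rot: [3.141, 0.001, 1.574]
wrist_force: [0.9, -1.2, 0.4]
width: 0.0004
finger_force: 0.5
```

Request:
step_arm([
  [[1.5,0,-1,0,0,0,0],[1.5,0,-1,0,0,0,0],[1.5,0,-1,0,0,0,0],[1.5,0,-1,0,0,0,0],[1.5,0,-1,0,0,0,0],[1.5,0,-1,0,0,0,0],[1.5,0,-0.5,0,0,0,0],[0,0,0,0,0,0,0]],
])

```text
time: 30.88
tool_pos: [0.5092, -0.2725, 0.356]
ee_rot: [-3.141, 0.0, 1.574]
wrist_force: [0.2, -4.3, -1.6]
width: 0.0007
finger_force: 1.9
```

```bash
cat >> h.py <<'E'
def look():
    o=robot.get_obs();S,cs=snap('scene');print(o["time"],o["tool_pos"].round(4),o["wrist_force"].round(1))
    h=models.tip_of(S,'lever_l')[:5]; print('hinges',[(np.round(x["xy"],1),round(x["confidence"],2)) for x in h])
    for x in models.tip_of(S,'tip_l')[:5]:
        u=np.array(x["xy"])
        best=min((np.linalg.norm(proj(cs,[.509,-.173+s*(.061+.062*np.sin(t)),.108+.062*np.cos(t)])-u),s,t) for s in(1,-1) for t in np.arange(-.1,1.2,.02))
        print(u.round(1),round(x["confidence"],2),'side %+d theta %.2f err %.1f'%(best[1],best[2],best[0]))
E
python3 -c "from h import *; look()"
```

```text
30.875 [ 0.5092 -0.2725  0.356 ] [ 0.2 -4.3 -1.6]
hinges [(array([150.3, 188.3]), 0.64), (array([202.1, 185.8]), 0.61)]
[138.1 168.9] 0.63 side -1 theta 0.42 err 0.6
[216.4 159.8] 0.51 side +1 theta 0.50 err 6.2
```

Request:
step_arm([
  [[1.5,0,-0.5,0,0,0,0],[1.5,0,-0.5,0,0,0,0],[1.5,0,-0.5,0,0,0,0],[1.5,0,-0.5,0,0,0,0],[0,0,0,0,0,0,0]],
])

```text
time: 31.65
tool_pos: [0.5092, -0.2662, 0.3583]
ee_rot: [-3.141, -0.001, 1.574]
wrist_force: [0.0, -2.3, -2.1]
width: 0.0004
finger_force: 1.2
```

Request:
step_arm([
  [[-8,0,-8,0,0,0,0],[0,0,-22,0,0,0,0],[20,0,-12,0,0,0,0],[50,0,0,0,0,0,0],[60,0,0,0,0,0,0],[55,0,0,0,0,0,0],[30,0,0,0,0,0,0],[6,0,15,0,0,0,0],[0,0,22,0,0,0,0],[0,0,13,0,0,0,0],[-4,0,0,0,0,0,0],[-3,0,0,0,0,0,0],[-2,0,0,0,0,0,0],[-2,0,-0.5,0,0,0,0],[-2,0,-0.5,0,0,0,0],[-2,0,-0.5,0,0,0,0],[-2,0,-1,0,0,0,0],[0,0,0,0,0,0,0]],
])

```text
time: 33.9
tool_pos: [0.5086, -0.0706, 0.3528]
ee_rot: [3.141, -0.0, 1.574]
wrist_force: [-0.5, 0.2, -0.3]
width: 0.0007
finger_force: 0.1
```

Request:
step_arm([
  [[-1.5,0,-1,0,0,0,0],[-1.5,0,-1,0,0,0,0],[-1.5,0,-1,0,0,0,0],[-1.5,0,-0.5,0,0,0,0],[-1.5,0,-0.5,0,0,0,0],[-1.5,0,-0.5,0,0,0,0],[0,0,0,0,0,0,0]],
])

```text
time: 34.78
tool_pos: [0.5087, -0.0796, 0.3574]
ee_rot: [3.141, -0.0, 1.574]
wrist_force: [-0.7, 2.4, 0.8]
width: 0.0006
finger_force: 0.8
```

Request:
step_arm([
  [[-1.5,0,-0.5,0,0,0,0],[-1.5,0,-0.5,0,0,0,0],[-1.5,0,-0.5,0,0,0,0],[-1.5,0,0,0,0,0,0],[-1.5,0,0,0,0,0,0],[0,0,0,0,0,0,0]],
])

```text
time: 35.52
tool_pos: [0.5087, -0.0872, 0.359]
ee_rot: [3.141, 0.0, 1.574]
wrist_force: [0.2, 2.3, 1.6]
width: 0.0007
finger_force: 1.2
```

```bash
python3 -c "from h import *; look()"
```

```text
35.525 [ 0.5087 -0.0872  0.359 ] [0.2 2.3 1.6]
hinges [(array([204.1, 184.8]), 0.43), (array([151.8, 189.4]), 0.43)]
[204.3 161.1] 0.58 side +1 theta 0.10 err 2.3
[137.2 168.6] 0.42 side -1 theta 0.44 err 1.3
```

Request:
step_arm([
  [[8,0,-8,0,0,0,0],[0,0,-20,0,0,0,0],[-20,0,-13,0,0,0,0],[-50,0,0,0,0,0,0],[-60,0,0,0,0,0,0],[-50,0,0,0,0,0,0],[-24,0,0,0,0,0,0],[-5,0,15,0,0,0,0],[0,0,20,0,0,0,0],[0,0,12,0,0,0,0],[4,0,0,0,0,0,0],[3,0,0,0,0,0,0],[2,0,0,0,0,0,0],[2,0,-0.5,0,0,0,0],[2,0,-0.5,0,0,0,0],[2,0,-0.5,0,0,0,0],[2,0,-1,0,0,0,0],[0,0,0,0,0,0,0]],
])

```text
time: 37.92
tool_pos: [0.5092, -0.2711, 0.3552]
ee_rot: [3.142, 0.0, 1.574]
wrist_force: [-0.8, -1.1, -0.1]
width: 0.0002
finger_force: 0.2
```

Request:
step_arm([
  [[1.5,0,-1,0,0,0,0],[1.5,0,-0.5,0,0,0,0],[1.5,0,-0.5,0,0,0,0],[1.5,0,-0.5,0,0,0,0],[0,0,0,0,0,0,0]],
])

```text
time: 38.55
tool_pos: [0.5092, -0.2652, 0.3577]
ee_rot: [3.142, 0.001, 1.574]
wrist_force: [-0.0, -3.1, -0.5]
width: 0.0009
finger_force: 1.3
```

Request:
step_arm([
  [[1.5,0,-0.5,0,0,0,0],[1.5,0,-0.5,0,0,0,0],[1.5,0,-0.5,0,0,0,0],[1.5,0,0,0,0,0,0],[1.5,0,0,0,0,0,0],[1.5,0,0,0,0,0,0],[1.5,0,0,0,0,0,0],[0,0,0,0,0,0,0]],
])

```text
time: 39.55
tool_pos: [0.5092, -0.2544, 0.3592]
ee_rot: [-3.142, -0.0, 1.574]
wrist_force: [-0.3, -3.1, -2.3]
width: 0.0006
finger_force: 1.4
```

Request:
step_arm([
  [[-8,0,-8,0,0,0,0],[0,0,-20,0,0,0,0],[20,0,-13,0,0,0,0],[50,0,0,0,0,0,0],[60,0,0,0,0,0,0],[45,0,0,0,0,0,0],[20,0,0,0,0,0,0],[4,0,15,0,0,0,0],[0,0,20,0,0,0,0],[0,0,10,0,0,0,0],[-4,0,0,0,0,0,0],[-3,0,0,0,0,0,0],[-2,0,0,0,0,0,0],[-2,0,-0.5,0,0,0,0],[-2,0,-0.5,0,0,0,0],[-2,0,-0.5,0,0,0,0],[-2,0,-0.5,0,0,0,0],[0,0,0,0,0,0,0]],
])

```text
time: 41.8
tool_pos: [0.5087, -0.0807, 0.3572]
ee_rot: [3.142, 0.0, 1.574]
wrist_force: [0.3, 0.1, 0.1]
width: 0.0003
finger_force: 0.0
```

Request:
step_arm([
  [[-1.5,0,-0.5,0,0,0,0],[-1.5,0,-0.5,0,0,0,0],[-1.5,0,0,0,0,0,0],[-1.5,0,0,0,0,0,0],[-1.5,0,0,0,0,0,0],[-1.5,0,0,0,0,0,0],[0,0,0,0,0,0,0]],
])

```text
time: 42.68
tool_pos: [0.5087, -0.0897, 0.3582]
ee_rot: [3.142, 0.0, 1.574]
wrist_force: [0.4, 0.1, 0.6]
width: 0.0006
finger_force: 0.2
```

Request:
step_arm([
  [[-1.5,0,0,0,0,0,0],[-1.5,0,0,0,0,0,0],[-1.5,0,0,0,0,0,0],[-1,0,0,0,0,0,0],[0,0,0,0,0,0,0]],
])

```text
time: 43.3
tool_pos: [0.5087, -0.0951, 0.3582]
ee_rot: [3.141, 0.0, 1.574]
wrist_force: [0.1, 1.6, 1.4]
width: 0.0006
finger_force: 0.5
```

Request:
step_arm([
  [[-1,0,0,0,0,0,0],[-1,0,0,0,0,0,0],[-1,0,0,0,0,0,0],[0,0,0,0,0,0,0]],
])

```text
time: 43.8
tool_pos: [0.5087, -0.097, 0.3583]
ee_rot: [3.141, -0.003, 1.575]
wrist_force: [-0.8, 6.0, 2.3]
width: 0.0007
finger_force: 3.1
```

Request:
step_arm([
  [[8,0,-8,0,0,0,0],[0,0,-20,0,0,0,0],[-20,0,-13,0,0,0,0],[-50,0,0,0,0,0,0],[-60,0,0,0,0,0,0],[-40,0,0,0,0,0,0],[-16,0,0,0,0,0,0],[-4,0,15,0,0,0,0],[0,0,20,0,0,0,0],[0,0,8,0,0,0,0],[4,0,0,0,0,0,0],[4,0,0,0,0,0,0],[3,0,0,0,0,0,0],[2,0,0,0,0,0,0],[2,0,0,0,0,0,0],[2,0,0,0,0,0,0],[2,0,0,0,0,0,0],[0,0,0,0,0,0,0]],
])

```text
time: 46.05
tool_pos: [0.5092, -0.261, 0.3562]
ee_rot: [-3.142, 0.0, 1.574]
wrist_force: [-1.0, -0.0, 0.8]
width: 0.0005
finger_force: 0.0
```

Request:
step_arm([
  [[1.5,0,0,0,0,0,0],[1.5,0,0,0,0,0,0],[1.5,0,0,0,0,0,0],[1.5,0,0,0,0,0,0],[0,0,0,0,0,0,0]],
])

```text
time: 46.68
tool_pos: [0.5092, -0.2553, 0.3568]
ee_rot: [3.141, 0.001, 1.574]
wrist_force: [0.3, -3.3, 3.1]
width: 0.0002
finger_force: 1.4
```

Request:
step_arm([
  [[1.5,0,0,0,0,0,0],[1.5,0,0,0,0,0,0],[1,0,0,0,0,0,0],[1,0,0,0,0,0,0],[0,0,0,0,0,0,0]],
])

```text
time: 47.3
tool_pos: [0.5092, -0.2499, 0.3562]
ee_rot: [3.141, -0.0, 1.574]
wrist_force: [-0.4, -2.0, 2.4]
width: 0.0005
finger_force: 1.4
```

Request:
step_arm([
  [[1,0,0,0,0,0,0],[1,0,0,0,0,0,0],[0,0,0,0,0,0,0]],
])

```text
time: 47.68
tool_pos: [0.5092, -0.248, 0.356]
ee_rot: [-3.142, -0.0, 1.574]
wrist_force: [0.8, -3.2, 1.9]
width: 0.0004
finger_force: 1.5
```

```bash
python3 -c "
from h import *
look()
cs=cam(eyes.snapshot('scene'))
for s in(1,-1):
  for dz,t in((.104,0),(.106,.2)): print(s,t,proj(cs,[.509,-.173+s*(.061+.062*np.sin(t)),dz+.062*np.cos(t)]),proj(cs,[.509,-.173+s*.061,dz]))
"
```

```text
47.675 [ 0.5092 -0.248   0.356 ] [ 0.8 -3.2  1.9]
hinges [(array([153.8, 191.2]), 0.57), (array([204.8, 186. ]), 0.37), (array([149.7, 165.5]), 0.36)]
[203.8 165.1] 0.61 side +1 theta 0.10 err 1.7
[148.9 168.5] 0.59 side -1 theta 0.02 err 1.8
1 0 [201.52748795 164.92445687] [203.20769593 187.54099319]
1 0.2 [206.67439535 164.30796313] [203.15524201 186.83493416]
-1 0 [149.28917403 168.24559799] [152.76945736 191.16468398]
-1 0.2 [143.85769441 168.29502404] [152.66087386 190.44961736]
```

Request:
step_arm([
  [[1,0,0,0,0,0,0],[1,0,0,0,0,0,0],[0,0,0,0,0,0,0]],
])

```text
time: 48.25
tool_pos: [0.5091, -0.2465, 0.3561]
ee_rot: [-3.142, 0.002, 1.573]
wrist_force: [1.3, -5.3, -0.2]
width: 0.0005
finger_force: 2.6
```

Request:
step_arm([
  [[1,0,0,0,0,0,0],[0,0,0,0,0,0,0],[0,0,0,0,0,0,0]],
])

```text
time: 48.62
tool_pos: [0.5091, -0.246, 0.3561]
ee_rot: [3.142, 0.003, 1.573]
wrist_force: [1.4, -7.4, 0.7]
width: 0.0005
finger_force: 3.4
```

Request:
step_arm([
  [[-8,0,-8,0,0,0,0],[0,0,-20,0,0,0,0],[20,0,-13,0,0,0,0],[50,0,0,0,0,0,0],[60,0,0,0,0,0,0],[40,0,0,0,0,0,0],[15,0,0,0,0,0,0],[3,0,15,0,0,0,0],[0,0,20,0,0,0,0],[0,0,6,0,0,0,0],[-4,0,0,0,0,0,0],[-4,0,0,0,0,0,0],[-3,0,0,0,0,0,0],[-2,0,0,0,0,0,0],[-2,0,0,0,0,0,0],[-2,0,0,0,0,0,0],[0,0,0,0,0,0,0]],
])

```text
time: 50.75
tool_pos: [0.5087, -0.0822, 0.3562]
ee_rot: [-3.142, 0.0, 1.574]
wrist_force: [-0.5, -0.3, 0.3]
width: 0.0007
finger_force: 0.0
```

Request:
step_arm([
  [[-2,0,0,0,0,0,0],[-2,0,0,0,0,0,0],[-2,0,0,0,0,0,0],[-2,0,0,0,0,0,0],[-1.5,0,0,0,0,0,0],[-1.5,0,0,0,0,0,0],[-1.5,0,0,0,0,0,0],[0,0,0,0,0,0,0]],
])

```text
time: 51.75
tool_pos: [0.5087, -0.0947, 0.3562]
ee_rot: [3.142, 0.0, 1.574]
wrist_force: [0.3, -0.3, -0.2]
width: 0.0004
finger_force: 0.0
```

Request:
step_arm([
  [[-1,0,0,0,0,0,0],[-1,0,0,0,0,0,0],[-1,0,0,0,0,0,0],[0,0,0,0,0,0,0]],
])

```text
time: 52.25
tool_pos: [0.5088, -0.0971, 0.3564]
ee_rot: [3.141, -0.001, 1.574]
wrist_force: [0.3, 3.9, 2.0]
width: 0.0007
finger_force: 1.9
```

Request:
step_arm([
  [[-1,0,0,0,0,0,0],[0,0,0,0,0,0,0],[8,0,-5,0,0,0,0],[0,0,-30,0,0,0,0],[15,0,-40,0,0,0,0],[15,0,-20,0,0,0,0],[0,0,0,0,0,0,0],[0,0,0,0,0,0,0]],
])

```text
time: 53.25
tool_pos: [0.5085, -0.061, 0.4498]
ee_rot: [-3.139, 0.001, 1.573]
wrist_force: [-0.5, 0.2, 0.1]
width: 0.0002
finger_force: 0.0
```

Run:
```python
from h import *
look()
p,c=snap('wrist')
for q in('tip_l','lever_l'): print(q,[(np.round(x["xy"],1),round(x["confidence"],2)) for x in models.tip_of(p,q)[:5]])
for s in(1,-1):
  for t in(0,.12,.25): print(s,t,proj(c,[.509,-.1716+s*(.061+.062*np.sin(t)),.104+.062*np.cos(t)]).round(1))
  print('fixed', proj(c,[.584,-.1716+s*.061,.166]).round(1),'hinge',proj(c,[.509,-.1716+s*.061,.104]).round(1))
S,cs=snap('scene');im=S["color"].astype(int)
red=(im[...,0]>110)&(im[...,1]<60)&(im[...,2]<60); red[:,240:]=0; red[:140]=0;red[230:]=0
n,l,st,cc=cv2.connectedComponentsWithStats(red.astype(np.uint8)); print([list(map(int,x)) for x in st[1:] if x[4]>5])
```

```text
53.25 [ 0.5085 -0.061   0.4498] [-0.5  0.2  0.1]
hinges [(array([149.8, 192.4]), 0.66), (array([203.6, 185.9]), 0.53)]
[203.2 161.2] 0.62 side +1 theta 0.06 err 2.2
[148.  166.5] 0.45 side -1 theta 0.04 err 0.3
tip_l [(array([258.9, 339.2]), 0.46)]
lever_l [(array([254.9, 300.6]), 0.46)]
1 0 [257.5 238.8]
1 0.12 [257.5 232.2]
1 0.25 [257.6 224.8]
fixed [327.3 239.1] hinge [257.4 218.3]
-1 0 [257.1 333.3]
-1 0.12 [257.1 338.2]
-1 0.25 [257.  342.6]
fixed [320.2 333.7] hinge [257.1 299.4]
[[146, 169, 3, 7, 14], [48, 177, 37, 6, 51], [201, 180, 3, 5, 9], [145, 185, 3, 3, 7], [147, 192, 2, 9, 11]]
```

Request:
step_arm([
  [[-40,0,-5,0,0,0,0],[-60,0,0,0,0,0,0],[-60,0,0,0,0,0,0],[-40,0,0,0,0,0,0],[0,0,0,0,0,0,0],[0,0,0,0,0,0,0],[0,0,0,0,0,0,0]],
])

```text
time: 54.48
tool_pos: [0.5093, -0.2593, 0.4565]
ee_rot: [3.141, 0.0, 1.575]
wrist_force: [-0.3, 0.1, -0.9]
width: 0.0005
finger_force: 0.0
```

Run:
```python
from h import *
p,c=snap('wrist')
for q in('tip_l','lever_l'): print(q,[(np.round(x["xy"],1),round(x["confidence"],2)) for x in models.tip_of(p,q)[:5]])
for s in(1,-1):
  for t in(0,.12,.25): print(s,t,proj(c,[.509,-.1716+s*(.061+.062*np.sin(t)),.104+.062*np.cos(t)]).round(1))
  print('fixed', proj(c,[.584,-.1716+s*.061,.166]).round(1),'hinge',proj(c,[.509,-.1716+s*.061,.104]).round(1))
im=p["color"].astype(int)
red=(im[...,0]>90)&(im[...,1]<0.35*im[...,0])&(im[...,2]<0.35*im[...,0])
n,l,st,cc=cv2.connectedComponentsWithStats(red.astype(np.uint8)); print([list(map(int,x)) for x in st[1:] if x[4]>15])
print(robot.get_obs()["time"])
```

```text
tip_l [(array([255.2,  34.5]), 0.85), (array([254.6, 172.2]), 0.53)]
lever_l [(array([254.3,  53.8]), 0.88), (array([256.1, 160.7]), 0.75), (array([399.9, 184.1]), 0.73)]
1 0 [256.8  35.7]
1 0.12 [256.8  26.8]
1 0.25 [256.9  17.6]
fixed [338.7  36.2] hinge [256.6  52.5]
-1 0 [256.1 167.5]
-1 0.12 [256.1 174.5]
-1 0.25 [256.  181.6]
fixed [328.9 167.9] hinge [256.1 159.1]
[[249, 32, 13, 23, 232], [330, 34, 15, 11, 137], [318, 45, 11, 11, 62], [250, 159, 11, 17, 160], [312, 159, 22, 14, 178], [97, 305, 9, 32, 152]]
54.625
```

Request:
step_arm([
  [[-5,0,30,0,0,0,0],[0,0,40,0,0,0,0],[0,0,25,0,0,0,0],[0,0,5,0,0,0,0],[4,0,0,0,0,0,0],[4,0,0,0,0,0,0],[3,0,0,0,0,0,0],[2,0,0,0,0,0,0],[2,0,0,0,0,0,0],[1,0,0,0,0,0,0],[0,0,0,0,0,0,0]],
])

```text
time: 56.0
tool_pos: [0.5092, -0.2496, 0.3563]
ee_rot: [3.141, 0.0, 1.574]
wrist_force: [-1.3, -0.4, 1.2]
width: 0.0004
finger_force: 0.3
```

Request:
step_arm([
  [[1.5,0,0,0,0,0,0],[1,0,0,0,0,0,0],[1,0,0,0,0,0,0],[1,0,0,0,0,0,0],[0,0,0,0,0,0,0]],
])

```text
time: 56.62
tool_pos: [0.5091, -0.2462, 0.3566]
ee_rot: [3.141, 0.004, 1.573]
wrist_force: [1.1, -5.5, 0.3]
width: 0.0003
finger_force: 3.0
```

Request:
step_arm([
  [[1,0,0,0,0,0,0],[0.5,0,0,0,0,0,0],[0,0,0,0,0,0,0]],
])

```text
time: 57.0
tool_pos: [0.509, -0.2454, 0.3567]
ee_rot: [3.141, 0.006, 1.572]
wrist_force: [0.6, -9.4, -0.1]
width: 0.0005
finger_force: 4.2
```

At the stop; retract clear and hand in.

Request:
step_arm([
  [[-4,0,0,0,0,0,0],[-6,0,0,0,0,0,0],[-5,0,-20,0,0,0,0],[0,0,-40,0,0,0,0],[0,0,-40,0,0,0,0],[0,0,0,0,0,0,0],[0,0,0,0,0,0,0]],
])

```text
time: 57.88
tool_pos: [0.5092, -0.2583, 0.4549]
ee_rot: [-3.14, -0.002, 1.574]
wrist_force: [0.4, 0.3, -0.7]
width: 0.0005
finger_force: 0.0
```

Run:
```python
from h import *
p,c=snap('wrist'); print(robot.get_obs()["tool_pos"])
im=p["color"].astype(int)
red=(im[...,0]>90)&(im[...,1]<0.35*im[...,0])&(im[...,2]<0.35*im[...,0])
n,l,st,cc=cv2.connectedComponentsWithStats(red.astype(np.uint8)); print([list(map(int,x)) for x in st[1:] if x[4]>15])
print([(np.round(x["xy"],1),round(x["confidence"],2)) for x in models.tip_of(p,'tip_l')[:3]])
for s in(1,-1):
  for t in(0,.12): print(s,t,proj(c,[.509,-.1716+s*(.061+.062*np.sin(t)),.104+.062*np.cos(t)]).round(1))
```

```text
[ 0.5092153  -0.25838389  0.45401205]
[[250, 33, 13, 23, 231], [331, 35, 15, 11, 137], [319, 46, 11, 11, 57], [250, 159, 12, 14, 138], [313, 160, 22, 14, 174], [98, 305, 9, 33, 152]]
[(array([256.3,  35.5]), 0.87), (array([257.1, 167.7]), 0.55), (array([256.2, 115.1]), 0.53)]
1 0 [257.3  37.1]
1 0.12 [257.4  28.2]
-1 0 [256.7 169.2]
-1 0.12 [256.7 176.3]
```

```bash
python3 -c "
from h import *
print(robot.close_job())"
```

```text
the job is handed in; nothing more can be done
None
```

The spare card is in the free slot, seated with the levers alone. In the last wrist picture both levers stood upright like those of the card beside it. I handed the job in at about 58 s; the hand-in returned no verdict.

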